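# Remove the retaining ring from a bearing housing with a hook pick

## Task

Take the orange-handled hook pick and use it to lift the free end of the brass split retaining ring up out of its recess in the green bearing housing. Remove the ring and lay it flat in the shallow steel parts tray, and put the pick back down lying on the blue mat. Do not push or knock over the spray can, the jar or the tape measure.

Things in the scene. Friction and masses are not known exactly. Their poses are not given: they have to be found in the camera images.
- housing: Fixed bearing housing: green block, x -75 to 80, y -72 to 72 mm, 42 mm high, with a round grey rim on top (radius 57 to 75 mm, top 50 mm above the bench). Origin: centre of its underside, under the recess centre; z up; x points away from the robot within 0.45 rad. Recess inside the rim: radius 57, floor 42 mm up. The rim is missing from -35 to +15 degrees (from x to y).
- pocket (a point): Relief pocket sunk in the housing where the rim is missing; axes as the housing's. Point: middle of the pocket's floor, 54 mm in x and -8 mm in y from the housing's axis, 18 mm above the bench. The pocket spans housing x 34 to 74, y -30 to 14 mm. Outside it a lip (x 74 to 80) rises 40 mm above the bench, so the pick must slope down to the centre by 25 to 45 degrees, handle out at +x.
- ring_centre (a point): Loose rigid brass split retaining ring, 70 g: outer radius 55, inner 46, 7 mm thick. Point: centre of the circle, half-way up; z normal to it. Metal runs from -5 degrees (free end, by ring +x) anticlockwise to 305; gap -55 to -5. At the start it lies loose on the recess floor, top 1 mm below the rim, axes within 0.06 rad of the housing's, free end and gap over the pocket.
- ring_end (a point): Where to lift: point of the ring's metal 50.5 mm from the ring centre along ring +x, half-way up, 4 mm from the free end; axes as the ring's. With this end raised about 24 mm the ring can be drawn some 28 mm towards housing +x, over the pocket; let down there it lies flat on the rim, where fingers can take it.
- pick_handle (a point): Hook pick, about 120 g: square orange handle with black bands, 100 x 24 x 24 mm, with a 6 mm steel shank. Point: centre of the handle. Pick x runs from the handle to the tip; z is the side to which the hook is turned (up, as it lies on the mat).
- pick_tip (a point): Bend at the end of the pick's shank, on its centre line, 125 mm from the handle's centre along pick x; axes as the pick's. From here a hook of 6 mm rod, 12 mm long plus its round end, rises to the pick z side, leaning back 35 degrees towards the handle: it stands upright, its top 15 mm above this point, when the shank slopes down 35 degrees.
- mat: Blue mat, fixed, 240 (x) x 150 (y) x 3 mm. Origin: centre of its underside. The pick lies on it at the start; mat and tray may swap sides.
- tray: Shallow steel parts tray, fixed, 190 (x) x 170 (y) mm outside, walls 2 mm thick and 15 mm high, floor 2 mm. Origin: centre of its underside.
- spray_can: Bystander: blue and white spray can, 53 mm diameter, 207 mm high, standing close to the housing on its +y side, near the pocket. Origin: centre of its underside.
- jar: Bystander: clear jar with red lid, 62 mm diameter, 86 mm high, close to the housing's -y side. Origin: centre of its underside.
- tape_measure: Bystander: yellow tape measure, 34 x 80 x 59 mm, at the back of the bench. Origin: centre of its underside.
There are look-alikes about, which are no part of the job. Leave any pink or purple look-alike of the part that bears ring_centre alone.

How it is judged (in metres and radians):
On the way:
1. the pick has lifted the ring's free end clear of the housing's rim (z of ring_end in the frame of housing above 0.057 m and contact force between pick and ring above 0.05 N and contact force between the fingers and ring below 0.05 N), for 0.1 s.
At the end, for the whole second after the job is handed in: The ring lies flat (within 0.1 rad) and at rest on the floor of the steel tray, all of it inside the walls; the pick lies at rest on the blue mat, with both its handle centre and its tip over the mat and less than 25 mm above the bench; nothing is held (x of ring_centre in the frame of tray between -0.045 and 0.045 m and y of ring_centre in the frame of tray between -0.035 and 0.035 m and height (world z) of ring_centre below 0.01 m and angle between ring_centre's own z axis and vertical below 0.1 rad and linear speed of each of ring, pick below 0.02 m/s and x of pick_handle in the frame of mat between -0.12 and 0.12 m and y of pick_handle in the frame of mat between -0.075 and 0.075 m and height (world z) of each of pick_handle, pick_tip below 0.025 m and x of pick_tip in the frame of mat between -0.12 and 0.12 m and y of pick_tip in the frame of mat between -0.075 and 0.075 m); the robot touches nothing.
It fails at once if the blue and white spray can is pushed more than 30 mm or tipped over (distance of spray_can from where it was at the start of the episode above 0.03 m or angle between spray_can's own z axis and vertical above 0.5 rad).
It fails at once if the glass jar is pushed more than 30 mm or tipped over (distance of jar from where it was at the start of the episode above 0.03 m or angle between jar's own z axis and vertical above 0.5 rad).
It fails at once if the tape measure is pushed more than 30 mm or tipped over (distance of tape_measure from where it was at the start of the episode above 0.03 m or angle between tape_measure's own z axis and vertical above 0.5 rad).
It also fails if it takes over 72 s, if anything falls off the work surface, if the arm or the gripper's body presses on something with over 40 N, if the wrist force passes 120 N, or if a joint passes its speed limit or range.

## Robot

A 6-joint arm with a two-finger parallel gripper is mounted at the origin on a cart in front of the work surface, level with it; the furniture and walls round the work are solid. World frame = base frame: x ahead of the robot, y to its left, z up, the work surface at z = 0. Lengths are in mm, angles in rad, forces in N, time in s.
With the tool pointing down it reaches from about 275 to 775 mm from the base axis. Payload 14.6 kg.
Tool frame: the origin (TCP) lies midway between the tips of the shut fingers; the grasp point (between the pads) lies 19 mm behind it; z points along the fingers, y is the line along which they close (so a half turn about z gives the same grasp; the last joint's range is limited). The gripper opens to 85 mm and grips with 20 to 120 N. Pads are 22 mm wide; open, the fingers measure 114 mm over their backs; the gripper's body (76 mm by 85 mm) begins 54 mm behind the grasp point. The pads swing forward as they close: fully open they stand 13 mm farther back than shut.
Start: joints at [1.144, 0.263, -0.048, 1.259, 0, 1.415], TCP at [140.949, 505.729, 231.278] pointing down, gripper open.
Joint ranges: [-2.65, 2.65], [-0.89, 1.7], [-1.18, 1.37], [-2.13, 2.11], [-1.35, 1.29], [-3.14, 3.14]. Speed limits (rad/s): [1.89, 1.89, 2.57, 2.79, 3.14, 3.14].

## Interface

Orientations are given as a rotation vector (axis times angle).
In Python, from rig import read_state, capture, get_calibration, close_job gives the robot as it stands. The module is installed in compiled form; this text tells all that it offers.
- The arm moves only by the tool drive_tool, never from a script. Its argument "steps" is a list of rows, each a list of 7 numbers: the shift along the tool's x, y, z in cm, then the turn, a rotation vector about the tool's x, y, z in degrees, then the finger opening in cm, from 0 to 8.54. A call has 1 to 10 rows; each row is the pose to reach, as a shift and turn from the pose commanded when the call began, along the tool's axes at that moment; what a row does not reach only later rows make up. A row lasts 1/12 s, in which the tool goes at most 41.7 mm and 7.16 degrees, less where a joint would pass 70% of its speed; a pose out of reach is approached as far as the arm can. A call with a gripper value outside its range is refused whole. The fingers move at their own pace and stop on an object; "grip_force" is the grip in N (left out, the last holds). Time passes only in rows, so rows that repeat a pose let the fingers close. It gives the time, the measured TCP pose, the force, the opening and the grip force at its end, in the units of the state.
- read_state(): the state, without advancing time (a new reading comes with each control period).
- capture(name): name is "scene" or "top" or "wrist"; returns (picture, depth): 400x640x3 uint8, blue, green, red; 400x640 float32, mm along the optical axis (not along the pixel's ray), 0 where there is no reading.
- get_calibration(name): a dict with "camera_matrix" (3x3 intrinsics, pixels), "origin" and "orientation" of the camera in the world. Camera axes: x right, y down, z forward; pixel columns grow to the right and rows downward; lengths in mm; the calibration is good to about 2 mm. A picture is of the moment at which its call begins: read the wrist's pose just before it. get_calibration takes no time and is no camera call; for the wrist camera it gives the pose at the moment of the call.
- close_job(): hands the job in; it is judged then, once.
The state is a dict: "t": time; "qpos": joint angles; "joint_velocities": joint speeds; "tau": joint torques, N m; "ee_pos": TCP position; "orientation": TCP orientation; "wrist_force": force on the tool from outside, world axes, zero at the start; "ft_torque": the same for the moment, N m; "grip_width": opening from 0.0 (shut) to 1.0 (fully open); "grasp_force": force on a finger pad.
Only numpy, scipy, OpenCV 4.12 (cv2) and the standard library are available. Lean on these libraries where they do the work, as an engineer would, in place of code of your own. Each camera call takes 0.05 s, during which the arm holds its last target. There are 200 camera calls.

## Working session

There is one attempt and no reset: what is moved stays moved. The work goes in short steps, Python scripts to look and compute and a tool call to move; the robot and the scene stay as the last step left them, time stands still between calls to the robot, and variables do not carry over. Pictures are saved under pics/ and viewed, at most 12 in all, crops included, and the job is handed in when it is done.

Besides the shell and the picture viewer there is one more tool, called after "Emit:" as a command line: name --pt "numbers of a row" for each row, then --argument value for the rest. drive_tool: Moves the arm, as the interface text tells. Its arguments: {"type":"object","properties":{"steps":{"type":"array"},"grip_force":{"type":"number"}},"required":["steps"]}

```bash
mkdir -p pics
cat > h.py <<'E'
import numpy as np, cv2
from scipy.spatial.transform import Rotation as R
from rig import *
def rot(o):
    o=np.array(o,float)
    return o if o.shape==(3,3) else (R.from_rotvec(o).as_matrix() if o.size==3 else R.from_quat(o).as_matrix())
def world(name,depth,cal=None):
    c=cal or get_calibration(name);K=np.array(c['camera_matrix']);v,u=np.mgrid[0:400,0:640]
    p=np.stack([(u-K[0,2])/K[0,0]*depth,(v-K[1,2])/K[1,1]*depth,depth],-1)
    return p@rot(c['orientation']).T+np.array(c['origin'])
def delta(pos,Rm):
    "move from the measured pose to pos,Rm in tool axes: cm, deg"
    s=read_state();A=rot(s['orientation'])
    print('cm',np.round(A.T@(np.array(pos)-np.array(s['ee_pos']))/10,2),'deg',np.round(np.degrees(R.from_matrix(A.T@Rm).as_rotvec()),1))
E
python3 - <<'E'
from h import *
print(read_state())
for n in('scene','top'):
    print(get_calibration(n))
    im,d=capture(n);np.savez(n,im=im,d=d,w=world(n,d))
    cv2.imwrite(f'pics/{n}.png',im)
E
```

```text
{'t': 0.0, 'qpos': array([ 1.14366620e+00,  2.63515077e-01, -4.89551678e-02,  1.25939190e+00,
        2.87595568e-05,  1.41547255e+00]), 'joint_velocities': array([-0.00061314, -0.00051238,  0.00177238,  0.00024667,  0.00040813,
        0.00153046]), 'tau': array([-2.43494309e-03, -6.37611866e+01,  3.84573019e+01,  1.35970308e-02,
       -1.46495395e-04,  3.67898701e-05]), 'ee_pos': array([140.83948451, 505.46566984, 230.8224736 ]), 'orientation': array([-4.25594119e-01, -3.11229429e+00,  1.59054133e-03]), 'wrist_force': array([-0.94503549,  0.68574458,  0.06318245]), 'ft_torque': array([-0.03310857,  0.02098362,  0.04329302]), 'grasp_force': 0.0, 'grip_width': 1.0033138660370682}
{'camera_matrix': array([[400.80541553,   0.        , 319.35281024],
       [  0.        , 400.80541553, 204.41195248],
       [  0.        ,   0.        ,   1.        ]]), 'origin': array([  20.3356875 , -920.0969126 ,  619.56520399]), 'orientation': array([-2.00413372,  0.51836767, -0.31221773])}
{'camera_matrix': array([[465.23998329,   0.        , 320.21108339],
       [  0.        , 465.23998329, 200.95498242],
       [  0.        ,   0.        ,   1.        ]]), 'origin': array([ 429.08224184,  -18.05558825, 1349.13799564]), 'orientation': array([-2.22023292,  2.15698775, -0.0633495 ])}
```

View pics/top.png

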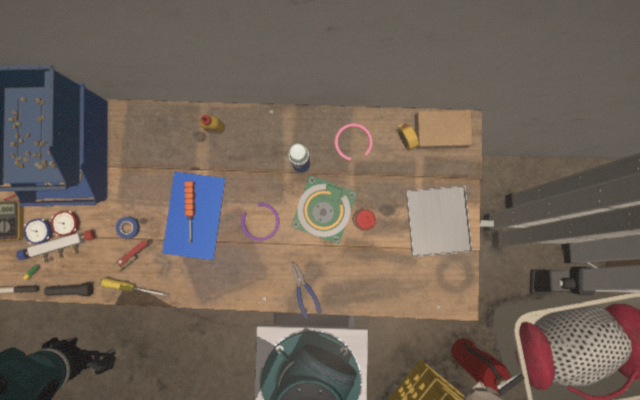

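View pics/scene.png

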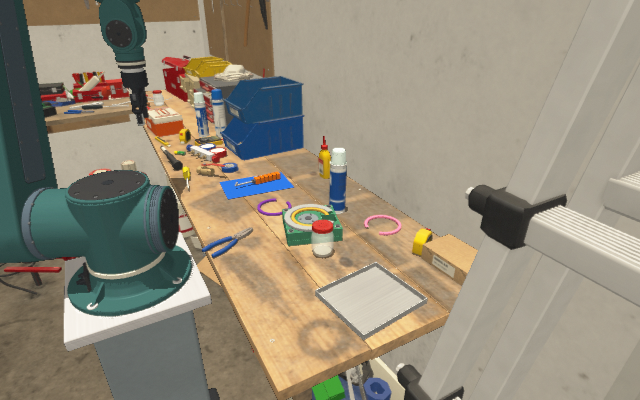

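The top view shows the pick on the blue mat with its handle at (189,197) and tip at (191,241). The housing with the brass ring is at (323,210), the can at (299,157), the jar at (366,219), the tape at (407,136) and the tray at (438,221). There are three ring candidates: brass (323,210), pink (353,142) and purple (260,221). The brass one in the green housing fits the description, and I'll confirm it in a crop.

Run:
```python
from h import *
z=np.load('top.npz');im,w=z['im'],z['w'];hsv=cv2.cvtColor(im,cv2.COLOR_BGR2HSV)
cal=get_calibration('top');K=cal['camera_matrix'];O=np.array(cal['origin']);A=rot(cal['orientation'])
def ray(p,h):
    d=np.array([(p[0]-K[0,2])/K[0,0],(p[1]-K[1,2])/K[1,1],1])@A.T
    return O+d*(h-O[2])/d[2]
def mask(lo,hi,box):
    m=cv2.inRange(hsv,lo,hi);b=np.zeros_like(m);x0,y0,x1,y1=box;b[y0:y1,x0:x1]=255;return m&b
def rect(m,h,name):
    c=max(cv2.findContours(m,0,2)[0],key=cv2.contourArea)
    r=cv2.minAreaRect(np.array([ray(p[0],h)[:2] for p in c],np.float32));print(name,np.round(r[0],1),np.round(r[1],1),round(r[2],2), 'zmed',np.round(np.median(w[m>0][:,2]),1))
rect(mask((105,120,60),(125,255,255),(150,160,235,270)),3,'mat')
rect(mask((3,150,120),(14,255,255),(175,170,205,225)),20,'handle')
rect(mask((0,0,110),(180,60,255),(395,175,480,265)),10,'tray')
rect(mask((35,60,40),(95,255,255),(285,170,360,245)),42,'housing')
rect(mask((0,120,60),(8,255,255),(350,200,380,235)),86,'jarlid')
rect(mask((15,120,100),(35,255,255),(395,115,425,155)),59,'tape')
rect(mask((0,0,150),(180,70,255),(285,140,312,162)),205,'cantop')
print('rim z',w[205:215,300:303,2].mean(),'bench z',np.median(w[250:260,340:380,2]))
c=im[165:250,280:385];c=cv2.resize(c,None,fx=5.5,fy=5.5,interpolation=cv2.INTER_CUBIC)
c2=cv2.resize(im[165:265,155:230],(351,468),interpolation=cv2.INTER_CUBIC)[:467]
o=np.zeros((468,780,3),np.uint8);cc=cv2.resize(c,(440,356));o[:356,:440]=cc;o[:467,440:780]=c2[:,:340]
cv2.imwrite('pics/crop.png',o)
```

```text
mat [459.7 353.4] [146.4 236.3] 84.27 zmed 2.6
handle [506.6 363.4] [95.  17.2] 2.67 zmed 26.4
tray [ 464.1 -354. ] [192.8 173.6] 6.54 zmed 1.9
housing [565.2  -4.8] [11.3 22.6] 1.65 zmed 41.2
jarlid [ 460.8 -137.1] [54.2 51.5] 1.39 zmed 85.6
tape [ 700.3 -255. ] [73.8 39.8] 26.26 zmed 53.7
cantop [619.1  49.7] [40.3 54.3] 28.41 zmed 204.3
rim z 50.155678928395766 bench z -0.6443917172902047
```

View pics/crop.png

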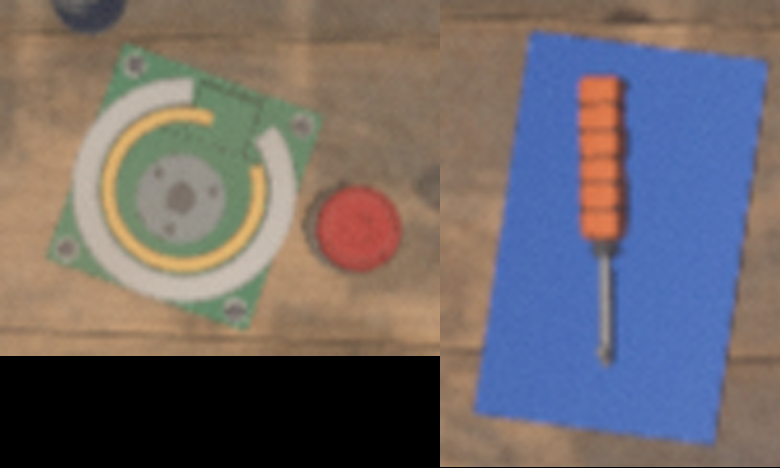

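The crop confirms the brass split ring in the green housing: free end near crop (210,118), gap running to (258,168). The pick lies handle away from the robot, hook tip towards it at crop (605,358). Next I'll measure the housing, ring and pick precisely.

Run:
```python
from h import *
z=np.load('top.npz');im,w=z['im'],z['w'];hsv=cv2.cvtColor(im,cv2.COLOR_BGR2HSV)
cal=get_calibration('top');K=cal['camera_matrix'];O=np.array(cal['origin']);A=rot(cal['orientation'])
def ray(p,h):
    d=np.array([(p[0]-K[0,2])/K[0,0],(p[1]-K[1,2])/K[1,1],1])@A.T
    return (O+d*(h-O[2])/d[2])[:2]
b=np.zeros(im.shape[:2],bool);b[170:248,285:360]=1
# housing: everything at 36..56 mm high
m=(b&(w[...,2]>30)&(w[...,2]<60)).astype(np.uint8)*255
n,l,s,_=cv2.connectedComponentsWithStats(m);m=(l==1+np.argmax(s[1:,4])).astype(np.uint8)*255
c=max(cv2.findContours(m,0,2)[0],key=cv2.contourArea)
r=cv2.minAreaRect(np.array([ray(p[0],42) for p in c],np.float32));print('housing',r)
br=b&(cv2.inRange(hsv,(12,100,120),(28,255,255))>0)
P=np.array([ray((u,v),49) for v,u in np.argwhere(br)])
M=np.c_[2*P,np.ones(len(P))];q=np.linalg.lstsq(M,(P**2).sum(1),rcond=None)[0];cen=q[:2]
print('ring',cen,'R',np.sqrt(q[2]+cen@cen),len(P))
a=np.sort(np.degrees(np.arctan2(*(P-cen).T[::-1])));g=np.diff(a);k=g.argmax();print('gap',a[k],a[k+1])
gr=b&(cv2.inRange(hsv,(0,0,120),(180,50,255))>0)
Q=np.array([ray((u,v),50) for v,u in np.argwhere(gr)]);Q=Q[np.abs(np.linalg.norm(Q-cen,axis=1)-66)<9]
M=np.c_[2*Q,np.ones(len(Q))];q=np.linalg.lstsq(M,(Q**2).sum(1),rcond=None)[0];print('rim',q[:2],np.sqrt(q[2]+q[:2]@q[:2]))
a=np.sort(np.degrees(np.arctan2(*(Q-q[:2]).T[::-1])));g=np.diff(a);k=g.argmax();print('rimgap',a[k],a[k+1])
pb=np.zeros(im.shape[:2],bool);pb[172:255,178:205]=1
hd=pb&(cv2.inRange(hsv,(2,120,80),(16,255,255))>0)
H=np.array([ray((u,v),26) for v,u in np.argwhere(hd)]);sh=pb&(cv2.inRange(hsv,(0,0,60),(180,110,255))>0)
S=np.array([ray((u,v),16) for v,u in np.argwhere(sh)])
print('handle',H.min(0),H.max(0),H.mean(0),'shank',S.min(0),S.max(0),S.mean(0),len(S))
t=np.r_[H,S];vx,vy,x0,y0=cv2.fitLine(t.astype(np.float32),cv2.DIST_HUBER,0,.01,.01).ravel();print('axis',vx,vy,x0,y0)
print(get_calibration('wrist'))
```

```text
housing ((487.4733581542969, -23.82231903076172), (150.1086883544922, 154.79989624023438), 71.57746887207031)
ring [457.82978493 -24.15192958] R 72.80373626492418 503
gap -28.665316023626822 -11.746350731640048
rim [463.27922807 -23.65884948] 66.30027365622641
rimgap -38.745550845568715 50.65578463238915
handle [458.97435253 348.34818892] [553.62578762 375.13403387] [507.1081846  361.99985081] shank [379.52646703 324.40766447] [584.49679017 399.78674314] [495.70980757 358.8762785 ] 268
axis 0.9997886 0.020561954 482.6729 359.5747
{'camera_matrix': array([[278.14111879,   0.        , 311.52044787],
       [  0.        , 278.14111879, 201.25882529],
       [  0.        ,   0.        ,   1.        ]]), 'origin': array([ 65.01099223, 526.25591009, 374.10682653]), 'orientation': array([2.29456963, 1.7445114 , 0.27125157])}
```

```bash
cat >> h.py <<'E'
def tool(px,pz):
    "tool frame for pick axis px and hook side pz"
    px=np.array(px,float);px/=np.linalg.norm(px);zz=-np.array(pz,float);zz-=px*(zz@px);zz/=np.linalg.norm(zz)
    return np.c_[px,np.cross(zz,px),zz]
E
python3 - <<'E'
from h import *
cal=get_calibration('top');K=cal['camera_matrix'];O=np.array(cal['origin']);A=rot(cal['orientation'])
d=np.array([(190.3-K[0,2])/K[0,0],(241-K[1,2])/K[1,1],1])@A.T
tip=O+d*(16-O[2])/d[2];print(tip)
ax=tip[:2]-[507.1,362];print(np.linalg.norm(ax),np.degrees(np.arctan2(ax[1],ax[0])))
delta([507,362,150],tool([*ax,0],[0,0,1]))
E
```

```text
[385.24067789 355.17965658  16.        ]
122.05003674678436 -176.7965551496117
cm [-39.12  -3.98   8.09] deg [ -0.1  -0.  -18.8]
```

Emit:
drive_tool --pt "-39.1 -4 8.1 0 0 -18.8 8.5" --pt "-39.1 -4 8.1 0 0 -18.8 8.5" --pt "-39.1 -4 8.1 0 0 -18.8 8.5" --pt "-39.1 -4 8.1 0 0 -18.8 8.5" --pt "-39.1 -4 8.1 0 0 -18.8 8.5" --pt "-39.1 -4 8.1 0 0 -18.8 8.5" --pt "-39.1 -4 8.1 0 0 -18.8 8.5" --pt "-39.1 -4 8.1 0 0 -18.8 8.5" --pt "-39.1 -4 8.1 0 0 -18.8 8.5" --pt "-39.1 -4 8.1 0 0 -18.8 8.5" --grip_force 60

```text
t: 0.93
ee_pos: [509.1, 360.6, 149.3]
orientation: [0.087, -3.14, 0.001]
wrist_force: [-0.3, 1.1, 0.0]
grip_width: 0.999
grasp_force: 0.0
```

Emit:
drive_tool --pt "0 0 0 0 0 0 8.5" --pt "0 0 0 0 0 0 8.5" --pt "0 0 0 0 0 0 8.5"

```text
t: 1.18
ee_pos: [506.4, 362.2, 150.0]
orientation: [0.088, -3.139, 0.0]
wrist_force: [0.4, 0.1, 0.5]
grip_width: 0.993
grasp_force: 0.0
```

Run:
```python
from h import *
print(read_state()['ee_pos'],read_state()['joint_velocities'].max())
cal=get_calibration('wrist');im,d=capture('wrist');cv2.imwrite('pics/w1.png',im);w=world('wrist',d,cal)
hsv=cv2.cvtColor(im,cv2.COLOR_BGR2HSV)
m=(cv2.inRange(hsv,(2,130,80),(16,255,255))>0)&(w[...,2]>18)&(w[...,2]<35)&(np.abs(w[...,0]-507)<80)&(np.abs(w[...,1]-362)<50)
r=cv2.minAreaRect(w[m][:,:2].astype(np.float32));print('handle',r,np.median(w[m][:,2]))
s=(w[...,2]>8)&(w[...,2]<30)&(w[...,0]>340)&(w[...,0]<570)&(np.abs(w[...,1]-360)<40)
P=w[s];print(P.min(0),P.max(0))
for x in range(370,570,10):
    q=P[np.abs(P[:,0]-x)<5]
    if len(q):print(x,len(q),np.round(q[:,1].min(),1),np.round(q[:,1].max(),1),np.round(np.median(q[:,1:],axis=0),1))
```

```text
[506.35837085 362.1942051  150.03849319] 0.019903332719554023
handle ((506.73980712890625, 363.3710632324219), (97.99999237060547, 23.092649459838867), 3.5257394313812256) 27.596890010123957
[380.56892065 349.29840742   8.25107068] [556.03999107 377.85780215  29.89441202]
380 26 353.5 358.1 [355.5  19.8]
390 78 353.8 358.8 [356.3  25.7]
400 71 354.3 359.4 [356.7  18.2]
410 69 354.9 360.0 [357.6  18.4]
420 67 355.4 360.6 [357.8  18.1]
430 66 356.0 361.2 [358.6  18.3]
440 66 356.5 361.8 [359.2  18.2]
450 159 352.4 367.3 [360.   21.5]
460 252 349.3 372.6 [360.7  26.5]
470 262 349.6 373.3 [361.4  27.6]
480 242 350.1 373.5 [361.5  27.6]
490 244 350.5 374.5 [362.1  27.6]
500 234 350.9 374.4 [362.6  27.6]
510 227 351.4 375.7 [363.6  27.7]
520 216 352.2 375.7 [364.2  27.7]
530 209 353.4 376.6 [365.   27.6]
540 208 353.8 377.4 [365.3  27.7]
550 193 354.3 377.9 [366.   27.7]
560 13 355.8 373.8 [364.3  26.7]
```

View pics/w1.png

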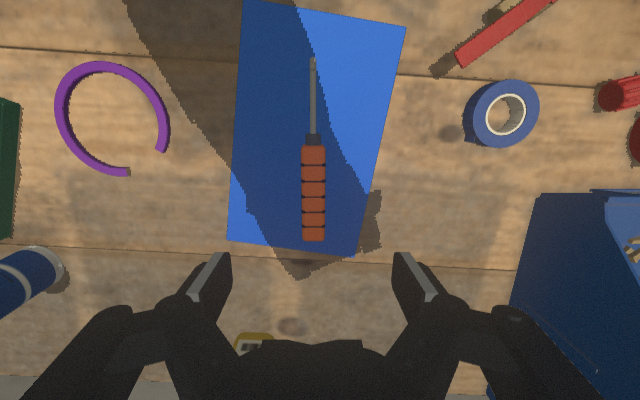

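The handle lies at image (313,193) and the shank end at (313,62), and the gripper is aligned with them. Descending to grip.

Emit:
drive_tool --pt "0 0.1 4 0 0 0 6" --pt "0 0.1 8 0 0 0 6" --pt "0 0.1 11.5 0 0 0 6" --pt "0 0.1 13.5 0 0 0 6" --pt "0 0.1 14.5 0 0 0 6" --pt "0 0.1 14.6 0 0 0 5" --pt "0 0.1 14.6 0 0 0 3" --pt "0 0.1 14.6 0 0 0 1.5" --pt "0 0.1 14.6 0 0 0 1.5" --pt "0 0.1 14.6 0 0 0 1.5" --grip_force 80

```text
t: 2.07
ee_pos: [507.6, 364.0, 6.4]
orientation: [-0.089, 3.138, 0.003]
wrist_force: [-2.2, 0.7, 6.0]
grip_width: 0.265
grasp_force: 79.3
```

Emit:
drive_tool --pt "0 0 0 0 0 0 1.5" --pt "0 0 0 0 0 0 1.5" --pt "0 0 0 0 0 0 1.5" --pt "0 0 0 0 0 0 1.5"

```text
t: 2.4
ee_pos: [507.6, 364.0, 6.4]
orientation: [-0.089, 3.138, 0.003]
wrist_force: [-1.5, 0.7, 6.1]
grip_width: 0.265
grasp_force: 79.3
```

```bash
cat >> h.py <<'E'
YAW=np.radians(-18.4);HO=np.array([485.1,-23.,0])
Rh=R.from_euler('z',YAW).as_matrix()
def Rpick(deg=35):
    a=np.radians(deg);return Rh@tool([-np.cos(a),0,-np.sin(a)],[-np.sin(a),0,np.cos(a)])
E
python3 - <<'E'
from h import *
delta([490,-70,240],Rpick())
E
```

```text
cm [  4.16 -43.19 -23.45] deg [  6.7 -34.4  20.9]
```

Emit:
drive_tool --pt "0 0 -4 0 0 0 1.5" --pt "0 0 -8 0 0 0 1.5" --pt "0.5 0 -12 0.7 -3.4 2.1 1.5" --pt "1 -3 -16 1.3 -6.9 4.2 1.5" --pt "1.5 -7 -20 2 -10.3 6.3 1.5" --pt "2 -11 -22 2.7 -13.8 8.4 1.5" --pt "2.5 -15 -23 3.3 -17.2 10.4 1.5" --pt "3 -19 -23.4 4 -20.6 12.5 1.5" --pt "3.5 -23 -23.4 4.7 -24 14.6 1.5" --pt "4 -27 -23.4 5.4 -27.5 16.7 1.5"

```text
t: 3.23
ee_pos: [483.3, 110.2, 240.4]
orientation: [0.321, 2.633, -0.108]
wrist_force: [1.9, -0.0, -0.9]
grip_width: 0.262
grasp_force: 79.0
```

Run:
```python
from h import *
delta([500,-70,240],Rpick())
```

```text
cm [ -5.14 -17.06   3.19] deg [ 1.2 -6.7  4.2]
```

Emit:
drive_tool --pt "-1.2 -4 0.8 0.3 -2 1 1.5" --pt "-2.4 -8 1.6 0.6 -3.5 2 1.5" --pt "-3.6 -12 2.4 0.9 -5 3 1.5" --pt "-5 -15.5 3 1.2 -6.7 4.2 1.5" --pt "-5.1 -17 3.2 1.2 -6.7 4.2 1.5" --pt "-5.1 -17 3.2 1.2 -6.7 4.2 1.5" --pt "-5.1 -17 3.2 1.2 -6.7 4.2 1.5"

```text
t: 3.82
ee_pos: [499.9, -68.9, 238.1]
orientation: [0.407, 2.508, -0.128]
wrist_force: [0.1, 0.1, -1.5]
grip_width: 0.262
grasp_force: 79.1
```

Run:
```python
from h import *
s=read_state();print(s['ee_pos'],np.abs(s['joint_velocities']).max(),s['qpos']);delta([500,-70,240],Rpick())
cal=get_calibration('wrist');im,d=capture('wrist');cv2.imwrite('pics/w2.png',im);w=world('wrist',d,cal);np.savez('w2',im=im,d=d,w=w,p=s['ee_pos'],A=rot(s['orientation']))
```

```text
[499.93964127 -68.85189252 238.05804006] 0.04382781457565356 [-0.28644345 -0.14747803 -0.6902718   0.42209542 -0.02099058  0.02889975]
cm [-0.15 -0.11 -0.14] deg [-0.1 -0.3 -0. ]
```

View pics/w2.png

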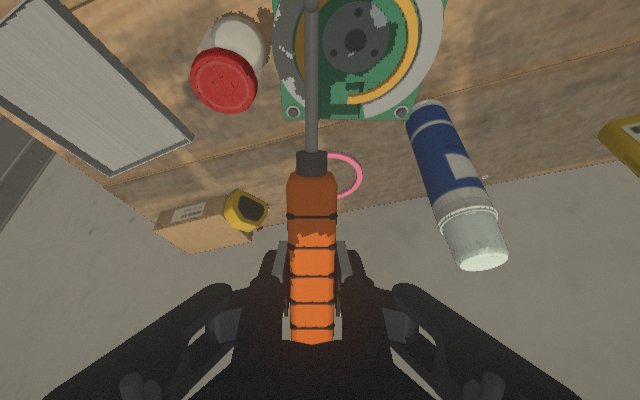

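The view shows the pick held straight, with its shank up to (312,5). The housing's +x edge is at row 118 and the ring's free end at about (349,100). Next I'll fit the poses from depth.

Run:
```python
from h import *
from scipy.optimize import least_squares
z=np.load('w2.npz');im,w,p,A=z['im'],z['w'],z['p'],z['A'];hsv=cv2.cvtColor(im,cv2.COLOR_BGR2HSV)
L=(w-p)@A   # tool frame
def circ(P,r):
    f=least_squares(lambda c:np.linalg.norm(P-c,axis=1)-r,P.mean(0),loss='soft_l1');return f.x,np.abs(f.fun).mean()
box=np.linalg.norm(w[...,:2]-HO[:2],axis=-1)<115
zz=w[...,2]
# housing +x edge and side edges from the block's silhouette
blk=box&(zz>36)&(zz<56)&(z['d']>0)
H=(w[blk]-HO)@Rh
print('blk x max',np.percentile(H[:,0],[98,99.5]),'y',np.percentile(H[:,1],[.5,2,98,99.5]),'zfloor',np.median(zz[blk]))
top=H[np.abs(H[:,1])<65];pts=[]
for y in range(-60,61,5):
    q=H[np.abs(H[:,1]-y)<2.5];pts.append((y,q[:,0].max()))
pts=np.array(pts);print('edge fit slope,x',np.polyfit(pts[:,0],pts[:,1],1))
rim=box&(hsv[...,1]<70)&(zz>47)&(zz<53)
G=(w[rim]-HO)@Rh;rr=np.hypot(G[:,0],G[:,1]);G=G[(rr>50)&(rr<82)]
f=least_squares(lambda c:np.maximum(0,57-np.hypot(*(G[:,:2]-c).T))+np.maximum(0,np.hypot(*(G[:,:2]-c).T)-75),[0,0]);print('rim c(h)',f.x,len(G))
br=box&(cv2.inRange(hsv,(13,130,100),(28,255,255))>0)&(zz>44)&(zz<55)
B=(w[br]-HO)@Rh
f=least_squares(lambda c:np.maximum(0,46-np.hypot(*(B[:,:2]-c).T))+np.maximum(0,np.hypot(*(B[:,:2]-c).T)-55),[0,0]);print('ring c(h)',f.x,len(B),'z',np.median(B[:,2]))
a=np.degrees(np.arctan2(B[:,1]-f.x[1],B[:,0]-f.x[0]));a=a[(a>-40)&(a<60)];print('free end deg',np.percentile(a,[0,1,3]))
# pick in tool frame
s=(np.abs(L[...,1])<12)&(np.abs(L[...,2])<40)&(L[...,0]>30)&(L[...,0]<150)&(z['d']>0)
P=L[s]
for x in range(40,150,10):
    q=P[np.abs(P[:,0]-x)<5]
    if len(q):print(x,len(q),np.round(np.median(q[:,1:],axis=0),1),np.round([q[:,1].min(),q[:,1].max(),q[:,2].min()],1))
print('xmax',P[:,0].max())
```

```text
blk x max [74.03989984 77.30796196] y [-108.19298683  -94.17236981   69.44865456   71.95116164] zfloor 44.703196772375804Traceback (most recent call last):
  File "<stdin>", line 15, in <module>
    return umr_maximum(a, axis, None, out, keepdims, initial, where)
ValueError: zero-size array to reduction operation maximum which has no identity
```

Run:
```python
from h import *
from scipy.optimize import least_squares
z=np.load('w2.npz');im,w,p,A=z['im'],z['w'],z['p'],z['A'];hsv=cv2.cvtColor(im,cv2.COLOR_BGR2HSV)
L=(w-p)@A
box=np.linalg.norm(w[...,:2]-HO[:2],axis=-1)<115
zz=w[...,2];ok=z['d']>0
H=((w-HO)@Rh)[box&(zz>36)&(zz<56)&ok]
pts=[]
for y in range(-64,65,4):
    q=H[np.abs(H[:,1]-y)<2]
    if len(q)>5 and q[:,0].max()>70:pts.append((y,q[:,0].max()))
pts=np.array(pts);print('edge fit slope,x',np.polyfit(pts[:,0],pts[:,1],1),len(pts))
q=H[(H[:,0]>0)&(H[:,0]<70)];ys=[(x,q[np.abs(q[:,0]-x)<3][:,1].max()) for x in range(10,70,6)];print('y edge',np.round(np.polyfit(*np.array(ys).T,1),3))
def ann(B,lo,hi,c=(0,0)):
    f=least_squares(lambda c:np.maximum(0,lo-np.hypot(*(B[:,:2]-c).T))+np.maximum(0,np.hypot(*(B[:,:2]-c).T)-hi),c,loss='soft_l1');return f.x
rim=box&(hsv[...,1]<70)&(zz>47)&(zz<53)&ok
G=(w[rim]-HO)@Rh;rr=np.hypot(G[:,0],G[:,1]);G=G[(rr>50)&(rr<82)]
print('rim c(h)',ann(G,57,75),len(G))
br=box&(cv2.inRange(hsv,(13,130,100),(28,255,255))>0)&(zz>44)&(zz<55)
B=(w[br]-HO)@Rh
c=ann(B,46,55);print('ring c(h)',c,len(B),'z',np.median(B[:,2]))
a=np.degrees(np.arctan2(B[:,1]-c[1],B[:,0]-c[0]));a=a[(a>-40)&(a<60)];print('free end deg',np.percentile(a,[0,1,3]),'r',np.percentile(np.hypot(*(B[:,:2]-c).T),[2,98]))
s=(np.abs(L[...,1])<12)&(np.abs(L[...,2])<40)&(L[...,0]>30)&(L[...,0]<150)&ok
P=L[s]
for x in range(60,150,10):
    q=P[np.abs(P[:,0]-x)<5]
    if len(q):print(x,len(q),np.round(np.median(q[:,1:],axis=0),1),np.round([q[:,1].min(),q[:,1].max(),q[:,2].min()],1))
print('xmax',P[:,0].max())
```

```text
edge fit slope,x [1.02502280e-03 7.80717751e+01] 30
y edge [-2.6000e-02  7.2502e+01]
rim c(h) [-1.43458591 -0.30389114] 4880
ring c(h) [-1.32839752 -0.16160215] 1870 z 49.89102362077611
free end deg [-1.99737692 -1.40810752 -0.12171182] r [46.08830177 54.50743133]
60 552 [ -0.7 -14.9] [ -7.9   6.5 -18.6]
70 289 [ -0.7 -12.4] [ -3.5   2.1 -14.7]
80 309 [ -0.7 -12.4] [ -3.5   2.  -14.5]
90 320 [ -0.7 -12.5] [ -3.4   2.  -14.6]
100 343 [ -0.7 -12.4] [ -3.7   1.9 -14.9]
110 417 [ -0.7 -12.3] [ -3.7   2.3 -22.5]
120 257 [ -0.7 -20.7] [ -3.7   2.2 -24.9]
xmax 118.90987916933001
```

```bash
cat >> h.py <<'E'
HO=HO+Rh@np.array([-1.4,-.3,0])
T=np.array([125,-.7,-10])
def tip(): 
    s=read_state();return np.round(Rh.T@(np.array(s['ee_pos'])+rot(s['orientation'])@T-HO),1)
def goto(p,deg=35): delta(HO+Rh@np.array(p,float)-Rpick(deg)@T,Rpick(deg))
E
python3 - <<'E'
from h import *
print(tip());goto([40,-18,85])
E
```

```text
[-78.6 -38.4 174.9]
cm [-4.64  2.03 14.08] deg [-0.  -0.3  0.1]
```

Emit:
drive_tool --pt "-2 1 4 0 0 0 1.5" --pt "-3 1.5 7 0 0 0 1.5" --pt "-4 2 10 0 0 0 1.5" --pt "-4.6 2 12.5 0 -0.3 0 1.5" --pt "-4.6 2 14 0 -0.3 0 1.5" --pt "-4.6 2 14.1 0 -0.3 0 1.5" --pt "-4.6 2 14.1 0 -0.3 0 1.5" --pt "-4.6 2 14.1 0 -0.3 0 1.5"

```text
t: 4.53
ee_pos: [618.4, -85.1, 148.0]
orientation: [0.402, 2.504, -0.128]
wrist_force: [-0.9, -0.0, -0.1]
grip_width: 0.258
grasp_force: 79.2
```

Run:
```python
from h import *
print(tip());goto([40,-18,23.5])
t,_=capture('top');s,_=capture('scene')
o=np.vstack([cv2.resize(t[160:250,270:390],(720,540),interpolation=cv2.INTER_CUBIC)]);cv2.imwrite('pics/t3.png',o)
```

```text
[ 39.3 -17.6  84.6]
cm [ 3.44 -0.06  5.04] deg [ 0.  -0.   0.1]
```

View pics/t3.png

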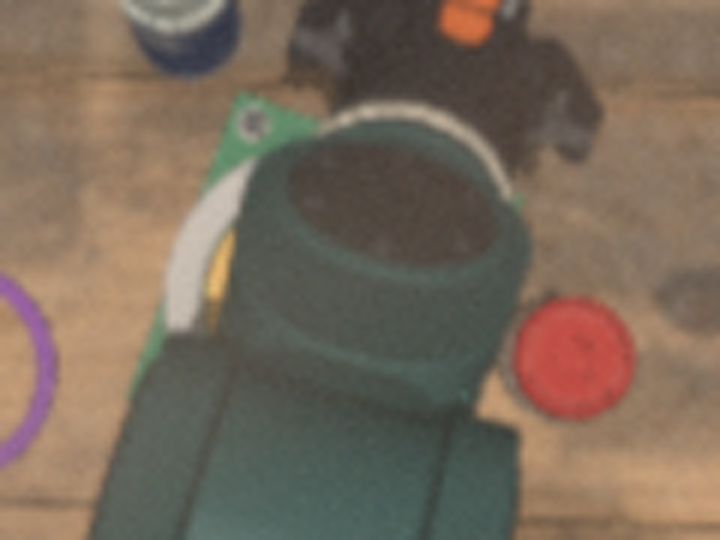

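The wrist hides the housing in the top view, but nothing fouls the can or the jar. I'll descend into the gap and watch the force.

Emit:
drive_tool --pt "0.8 0 1.2 0 0 0 1.5" --pt "1.5 0 2.2 0 0 0 1.5" --pt "2.2 0 3.2 0 0 0 1.5" --pt "2.8 0 4.1 0 0 0 1.5" --pt "3.2 0 4.7 0 0 0 1.5" --pt "3.4 0 5 0 0 0 1.5" --pt "3.4 0 5 0 0 0 1.5" --pt "3.4 0 5 0 0 0 1.5"

```text
t: 5.3
ee_pos: [619.4, -86.5, 87.3]
orientation: [0.403, 2.503, -0.129]
wrist_force: [0.1, 0.2, -1.3]
grip_width: 0.264
grasp_force: 79.2
```

Run:
```python
from h import *
print(tip(),read_state()['wrist_force']);goto([40,4,23.5])
im,d=capture('wrist');cv2.imwrite('pics/w4.png',cv2.resize(im[:160,200:500],(750,400)))
```

```text
[ 40.8 -18.4  23.8] [ 0.05492574  0.2446679  -1.28370619]
cm [ 0.08  2.22 -0.02] deg [-0.  -0.   0.1]
```

View pics/w4.png

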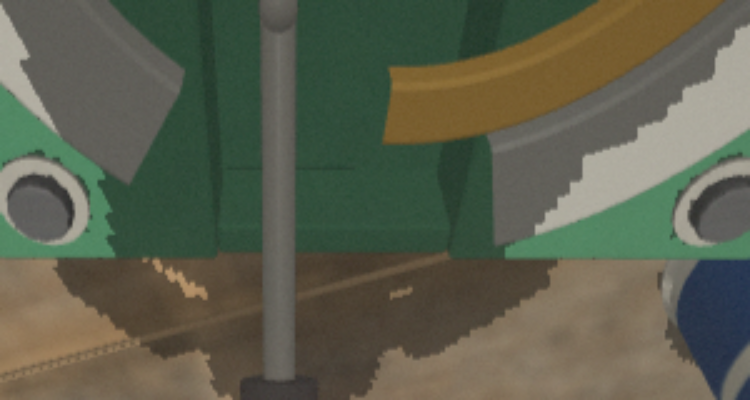

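The pick is in the pocket, hook top at crop (278,15) beside the ring's free end at (388,105), about 19 mm to its right. I'll slide it under, then lift.

Emit:
drive_tool --pt "0.1 0.6 0 0 0 0 1.5" --pt "0.1 1.2 0 0 0 0 1.5" --pt "0.1 1.8 0 0 0 0 1.5" --pt "0.1 2.3 0 0 0 0 1.5" --pt "0.1 2.3 0 0 0 0 1.5" --pt "0.1 2.3 0 0 0 0 1.5" --pt "-0.2 2.3 -0.4 0 0 0 1.5" --pt "-0.4 2.3 -0.7 0 0 0 1.5" --pt "-0.4 2.3 -0.7 0 0 0 1.5"

```text
t: 6.1
ee_pos: [626.2, -64.7, 95.7]
orientation: [0.404, 2.503, -0.129]
wrist_force: [0.8, -0.2, -1.0]
grip_width: 0.256
grasp_force: 79.1
```

Run:
```python
from h import *
print(tip(),read_state()['wrist_force'])
im,d=capture('wrist');cv2.imwrite('pics/w5.png',cv2.resize(im[:160,200:500],(750,400)))
```

```text
[40.3  4.4 32.2] [ 0.81217268 -0.2396378  -1.01938593]
```

View pics/w5.png

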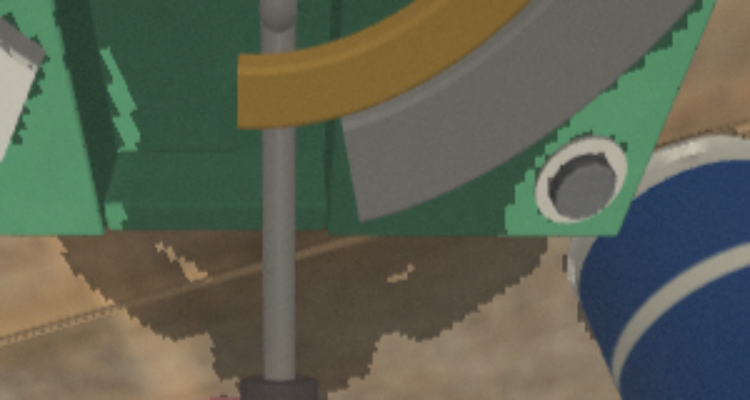

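The shank is now under the ring end with the hook inside the ring. Lifting.

Emit:
drive_tool --pt "-0.3 0 -0.4 0 0 0 1.5" --pt "-0.6 0 -0.8 0 0 0 1.5" --pt "-0.9 0 -1.2 0 0 0 1.5" --pt "-1.1 0 -1.6 0 0 0 1.5" --pt "-1.3 0 -1.9 0 0 0 1.5" --pt "-1.5 0 -2.1 0 0 0 1.5" --pt "-1.5 0 -2.1 0 0 0 1.5" --pt "-1.5 0 -2.1 0 0 0 1.5" --pt "-1.5 0 -2.1 0 0 0 1.5"

```text
t: 6.9
ee_pos: [625.9, -64.4, 120.3]
orientation: [0.404, 2.504, -0.128]
wrist_force: [-0.0, 0.2, -1.0]
grip_width: 0.262
grasp_force: 79.1
```

```bash
cat >> h.py <<'E'
def ring(save=None):
    cal=get_calibration('wrist');im,d=capture('wrist')
    if save:cv2.imwrite(save,im)
    w=world('wrist',d,cal);hsv=cv2.cvtColor(im,cv2.COLOR_BGR2HSV)
    m=(cv2.inRange(hsv,(13,120,60),(28,255,255))>0)&(d>0)
    P=((w-HO)@Rh)[m];P=P[(np.hypot(P[:,0]-20,P[:,1])<100)&(P[:,2]>42)&(P[:,2]<110)]
    P=P[np.abs(P[:,1])<75];return P
E
python3 - <<'E'
from h import *
print(tip(),read_state()['wrist_force'])
P=ring();c=np.linalg.lstsq(np.c_[P[:,:2],np.ones(len(P))],P[:,2],rcond=None)[0];res=P[:,2]-np.c_[P[:,:2],np.ones(len(P))]@c
print(len(P),'plane slopes',c,np.abs(res).mean(),'front z',np.percentile(P[:,2],[2,50,98]),'x',P[:,0].max())
E
```

```text
[39.9  4.5 56.9] [-0.01239389  0.20788499 -1.04648634]
2441 plane slopes [3.42282941e-01 1.37823569e-02 5.85444636e+01] 0.7367329389208334 front z [70.56018946 73.9958789  76.3407078 ] x 107.9132837012031
```

Emit:
drive_tool --pt "-0.4 0 0.3 0 0 0 1.5" --pt "-0.8 0 0.6 0 0 0 1.5" --pt "-1.2 0 0.9 0 0 0 1.5" --pt "-1.6 0 1.1 0 0 0 1.5" --pt "-2 0 1.4 0 0 0 1.5" --pt "-2.3 0 1.6 0 0 0 1.5" --pt "-2.5 0 1.8 0 0 0 1.5" --pt "-2.5 0 1.8 0 0 0 1.5" --pt "-2.5 0 1.8 0 0 0 1.5"

```text
t: 7.7
ee_pos: [655.3, -74.1, 119.9]
orientation: [0.404, 2.504, -0.128]
wrist_force: [-0.3, 0.5, -1.4]
grip_width: 0.263
grasp_force: 79.1
```

Run:
```python
from h import *
print(tip(),read_state()['wrist_force'])
im,d=capture('wrist');cv2.imwrite('pics/w6.png',cv2.resize(im[:220,180:500],(780,536)))
```

```text
[70.9  4.6 56.5] [-0.34140319  0.52154462 -1.44148722]
```

View pics/w6.png

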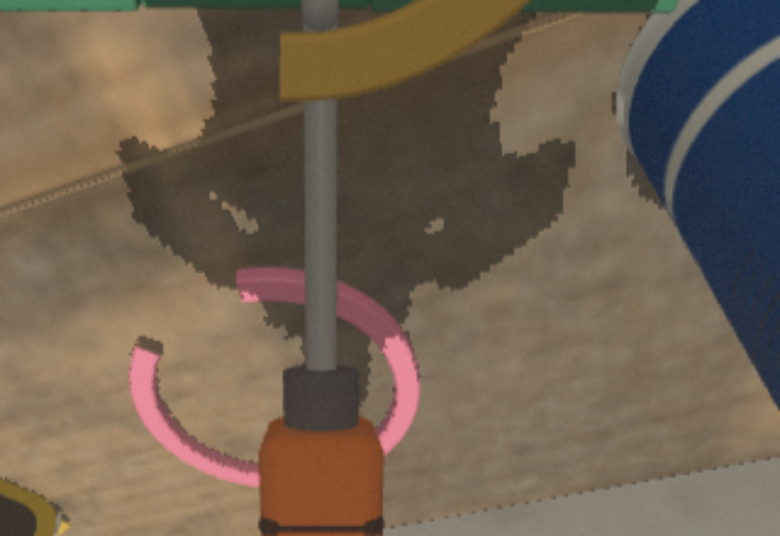

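The ring followed the hook. I'll draw it a little further, lower it onto the rim, and slide the pick out sideways through the gap.

Emit:
drive_tool --pt "-0.3 0 0.2 0 0 0 1.5" --pt "-0.3 0 0.2 0 0 0 1.5" --pt "-0.1 0 0.5 0 0 0 1.5" --pt "0.1 0 0.8 0 0 0 1.5" --pt "0.3 0 1.1 0 0 0 1.5" --pt "0.4 0 1.2 0 0 0 1.5" --pt "0.4 0 1.2 0 0 0 1.5" --pt "0.4 0 1.2 0 0 0 1.5"

```text
t: 8.42
ee_pos: [658.5, -75.2, 107.7]
orientation: [0.403, 2.505, -0.128]
wrist_force: [0.5, -0.5, -0.2]
grip_width: 0.263
grasp_force: 79.1
```

Emit:
drive_tool --pt "0 -0.3 0 0 0 0 1.5" --pt "0 -0.6 0 0 0 0 1.5" --pt "0 -0.9 0 0 0 0 1.5" --pt "0 -1.2 0 0 0 0 1.5" --pt "0 -1.5 0 0 0 0 1.5" --pt "0 -1.8 0 0 0 0 1.5" --pt "0 -2 0 0 0 0 1.5" --pt "0 -2 0 0 0 0 1.5" --pt "0 -2 0 0 0 0 1.5"

```text
t: 9.17
ee_pos: [652.3, -94.4, 107.9]
orientation: [0.404, 2.504, -0.128]
wrist_force: [1.0, 0.5, -1.6]
grip_width: 0.26
grasp_force: 79.1
```

Run:
```python
from h import *
print(tip(),read_state()['wrist_force'])
im,d=capture('wrist');cv2.imwrite('pics/w7.png',cv2.resize(im[:220,180:500],(780,536)))
P=ring();q=P[(P[:,1]>-5)&(P[:,1]<20)&(P[:,2]<75)&(P[:,0]<105)];print(len(q),np.percentile(q,[5,50,95],axis=0))
```

```text
[ 74.5 -15.5  44.5] [ 0.96185434  0.48433489 -1.64243738]
1665 [[77.15897948 -0.42026871 53.07291606]
 [81.59723195  9.77658922 57.63022057]
 [87.20896932 19.11919117 58.88613525]]
```

View pics/w7.png

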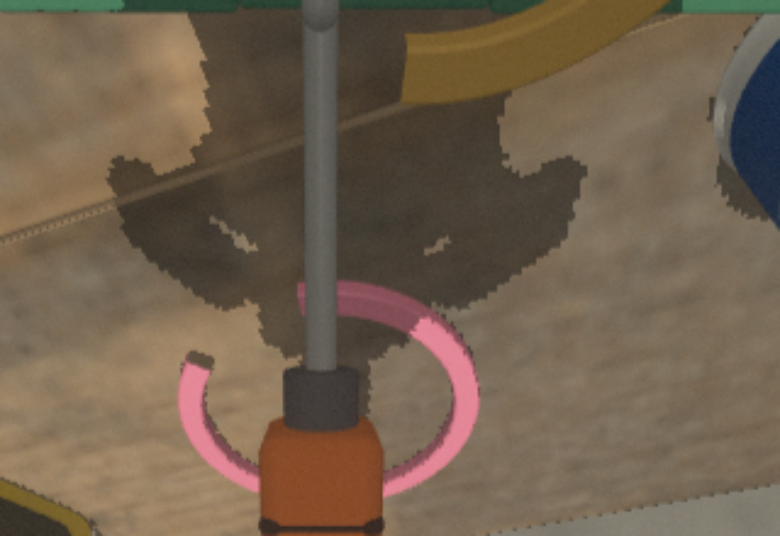

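The ring lies free on the rim, its end at crop (405,65) with its top at about 58 mm, and the pick is clear of it. Retracting the pick and taking it to the mat.

Emit:
drive_tool --pt "-1.5 0 -2.2 0 0 0 1.5" --pt "-3.5 0 -5 0 0 0 1.5" --pt "-5 0 -7.2 0 0 0 1.5" --pt "-6 0 -9.3 0 0 0 1.5" --pt "-5 0 -12 0 0 0 1.5" --pt "-2 0 -14.5 0 0 0 1.5" --pt "1 0 -16.5 0 0 0 1.5" --pt "3.5 0 -18.3 0 0 0 1.5" --pt "3.5 0 -18.3 0 0 0 1.5"

```text
t: 10.02
ee_pos: [520.9, -50.3, 237.1]
orientation: [0.402, 2.506, -0.128]
wrist_force: [1.4, -0.5, -1.3]
grip_width: 0.267
grasp_force: 79.1
```

Run:
```python
from h import *
print(tip(),read_state()['ee_pos'])
a=np.radians(3.5)
delta([500,352,200],tool([-np.cos(a),-np.sin(a),0],[0,0,1]))
im,d=capture('top');np.savez('top2',im=im,d=d,w=world('top',d));
```

```text
[-64.3 -15.3 173.9] [520.90895273 -50.29140395 237.11931652]
cm [14.07 37.55 -5.32] deg [ -6.7  34.4 -21.1]
```

Emit:
drive_tool --pt "2 0 -1.5 0 0 0 1.5" --pt "4 3 -3 0 0 0 1.5" --pt "6 7 -4 -0.7 3.4 -2.1 1.5" --pt "7 11 -4.5 -1.3 6.9 -4.2 1.5" --pt "8 15 -5 -2 10.3 -6.3 1.5" --pt "9 19 -5 -2.7 13.8 -8.4 1.5" --pt "10 23 -5.3 -3.3 17.2 -10.5 1.5" --pt "11 27 -5.3 -4 20.6 -12.6 1.5" --pt "12 31 -5.3 -4.7 24 -14.7 1.5" --pt "13 34 -5.3 -5.4 27.5 -16.8 1.5"

```text
t: 10.9
ee_pos: [503.4, 317.0, 205.9]
orientation: [0.017, 3.02, -0.027]
wrist_force: [0.5, -0.3, -1.2]
grip_width: 0.265
grasp_force: 79.2
```

Run:
```python
from h import *
print(read_state()['ee_pos'])
a=np.radians(3.5)
delta([502,358,30],tool([-np.cos(a),-np.sin(a),0],[0,0,1]))
```

```text
[503.38544395 317.04598544 205.89554515]
cm [ 2.31  4.4  17.36] deg [-1.2  6.9 -4.1]
```

Emit:
drive_tool --pt "1 3 1 -0.6 3.5 -2 1.5" --pt "2 4.4 4 -1.2 6.9 -4.1 1.5" --pt "2.3 4.4 8 -1.2 6.9 -4.1 1.5" --pt "2.3 4.4 12 -1.2 6.9 -4.1 1.5" --pt "2.3 4.4 15.5 -1.2 6.9 -4.1 1.5" --pt "2.3 4.4 17.4 -1.2 6.9 -4.1 1.5" --pt "2.3 4.4 17.4 -1.2 6.9 -4.1 1.5" --pt "2.3 4.4 17.4 -1.2 6.9 -4.1 1.5"

```text
t: 11.57
ee_pos: [502.0, 354.5, 29.7]
orientation: [-0.09, 3.139, -0.003]
wrist_force: [0.3, 0.5, -0.2]
grip_width: 0.262
grasp_force: 79.2
```

Run:
```python
from h import *
s=read_state();print(s['ee_pos'],s['wrist_force'],(rot(s['orientation'])@[125,0,-10]+s['ee_pos']))
a=np.radians(3.5)
delta([502,358,7.5],tool([-np.cos(a),-np.sin(a),0],[0,0,1]))
```

```text
[501.99083106 354.53343917  29.66375652] [ 0.27523942  0.45045211 -0.18587516] [377.18509282 347.39926118  39.54460712]
cm [-0.02  0.35  2.22] deg [-0.1  0.1 -0.2]
```

Emit:
drive_tool --pt "0 0.3 0.8 0 0 0 1.5" --pt "0 0.3 1.5 0 0 0 1.5" --pt "0 0.3 2 0 0 0 1.5" --pt "0 0.3 2.2 0 0 0 1.5" --pt "0 0.3 2.2 0 0 0 1.5" --pt "0 0.3 2.2 0 0 0 4.5" --pt "0 0.3 2.2 0 0 0 4.5" --pt "0 0.3 2.2 0 0 0 4.5" --pt "0 0.3 1.2 0 0 0 4.5" --pt "0 0.3 0 0 0 0 4.5"

```text
t: 12.4
ee_pos: [501.2, 357.2, 30.5]
orientation: [-0.09, 3.139, -0.003]
wrist_force: [-0.6, 0.2, 0.1]
grip_width: 0.529
grasp_force: 0.0
```

Emit:
drive_tool --pt "0 0 -3 0 0 0 4.5" --pt "0 0 -7 0 0 0 4.5" --pt "0 0 -11 0 0 0 4.5" --pt "0 0 -15 0 0 0 4.5" --pt "0 0 -17 0 0 0 4.5" --pt "0 0 -17 0 0 0 4.5" --pt "0 0 -17 0 0 0 4.5"

```text
t: 12.98
ee_pos: [501.7, 358.0, 202.1]
orientation: [-0.09, 3.135, -0.0]
wrist_force: [0.5, -0.3, -0.5]
grip_width: 0.529
grasp_force: 0.0
```

Run:
```python
from h import *
from scipy.optimize import least_squares
cal=get_calibration('wrist');im,d=capture('wrist');w=world('wrist',d,cal)
print(read_state()['ee_pos'],read_state()['grip_width'])
P=w[(w[...,2]>10)&(w[...,2]<32)&(w[...,0]>330)&(w[...,0]<575)&(np.abs(w[...,1]-358)<40)]
for x in (385,400,430,470,500,540):
    q=P[np.abs(P[:,0]-x)<5];print(x,np.round(np.median(q[:,1:],axis=0),1) if len(q) else None)
print(P.min(0),P.max(0))
# ring from the top view taken after release, and live
im,d=capture('top');w=world('top',d);hsv=cv2.cvtColor(im,cv2.COLOR_BGR2HSV)
H=(w-HO)@Rh
m=(cv2.inRange(hsv,(13,110,100),(28,255,255))>0)&(H[...,2]>46)&(H[...,2]<70)&(np.hypot(H[...,0]-30,H[...,1])<62)
B=H[m];f=least_squares(lambda c:np.maximum(0,46-np.hypot(*(B[:,:2]-c).T))+np.maximum(0,np.hypot(*(B[:,:2]-c).T)-55),[30,0],loss='soft_l1');c=f.x
A=np.c_[B[:,:2],np.ones(len(B))];pl=np.linalg.lstsq(A,B[:,2],rcond=None)[0]
a=np.sort(np.degrees(np.arctan2(B[:,1]-c[1],B[:,0]-c[0])));g=np.diff(a);k=g.argmax()
print('ring c(h)',c,len(B),'plane',pl,'gap',a[k],a[k+1],'z',np.percentile(B[:,2],[5,50,95]))
print('can',)
t=(w[...,2]>195)&(w[...,2]<215)&(np.hypot(w[...,0]-600,w[...,1]-50)<70);print(w[t].mean(0),(w[t].min(0)+w[t].max(0))/2)
cv2.imwrite('pics/t8.png',cv2.resize(im[150:260,150:480],(800,267),interpolation=cv2.INTER_CUBIC))
```

```text
[501.15069622 357.67908914 200.64572955] 0.5246134257681021
385 [349.8  24.1]
400 [351.   18.1]
430 [352.9  18.3]
470 [355.5  27.7]
500 [357.   27.7]
540 [359.4  27.7]
[374.68415385 343.11467929  11.91605724] [550.64807017 372.08326559  30.44793674]
ring c(h) [34.13411336  1.63107965] 243 plane [ 6.40641358e-03 -9.04465531e-03  5.66861949e+01] gap -56.30661196036125 -2.750301954732511 z [52.52741228 56.88019354 60.51754479]
can
[620.31018725  46.16740712 204.22985419] [621.33494462  46.77664533 203.15345268]
```

View pics/t8.png

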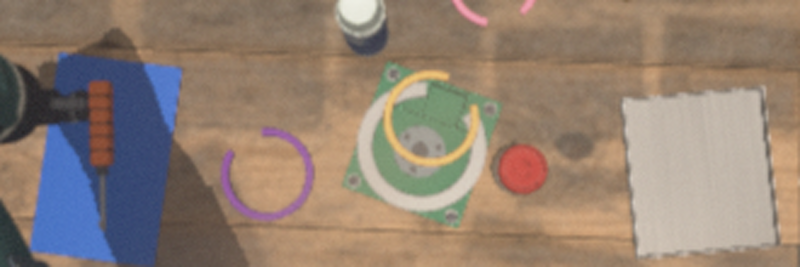

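The pick lies on the mat at crop (101,150), and the ring lies flat on the rim with its front overhanging the lip near crop (435,80). Its centre is about (34,2) in the housing frame. I'll grasp the overhanging front near the free end with the tool pointing straight down.

```bash
cat >> h.py <<'E'
def down(h):
    a=np.radians(h);return tool([np.cos(a),np.sin(a),0],[0,0,1])
E
python3 - <<'E'
from h import *
th=np.radians(8);g=HO+Rh@np.array([34.1+50.5*np.cos(th),1.6+50.5*np.sin(th),0]);print(g)
delta([440,-40,200],down(-100.4))
E
```

```text
[566.2089486  -41.20440153   0.        ]
cm [  8.36 -39.33   0.05] deg [ -0.2  -0.  -76.3]
```

Emit:
drive_tool --pt "3 -3 -1 0 0 -7 4.5" --pt "6 -7 -1 0 0 -14 4.5" --pt "8.4 -11 -1 0 0 -21 4.5" --pt "8.4 -15 -1 0 0 -28 4.5" --pt "8.4 -19 0 0 0 -35 4.5" --pt "8.4 -23 0 0 0 -42 4.5" --pt "8.4 -27 0 0 0 -49 4.5" --pt "8.4 -31 0 0 0 -56 4.5" --pt "8.4 -35 0 0 0 -63 4.5" --pt "8.4 -39 0 0 0 -70 4.5"

```text
t: 13.92
ee_pos: [436.7, 7.3, 199.9]
orientation: [1.736, -2.618, 0.002]
wrist_force: [1.0, 0.1, 0.2]
grip_width: 0.526
grasp_force: 0.0
```

Run:
```python
from h import *
s=read_state();print(s['ee_pos'],s['qpos'])
delta([566,-41,140],down(-100.4))
```

```text
[436.72963905   7.33586832 199.85060059] [-1.69433169e-01  1.25838104e-01 -3.14871730e-01  1.12948699e+00
 -1.14265078e-03 -1.34053346e+00]
cm [ -0.58 -13.78   6.  ] deg [ -0.   -0.1 -12.5]
```

Emit:
drive_tool --pt "0 0 0 0 0 0 4.5" --pt "0 0 0 0 0 0 4.5" --pt "0 0 0 0 0 0 4.5"

```text
t: 14.17
ee_pos: [437.2, 9.1, 200.1]
orientation: [-1.726, 2.625, -0.002]
wrist_force: [0.5, -0.2, -0.4]
grip_width: 0.527
grasp_force: 0.0
```

Run:
```python
from h import *
s=read_state();print(s['ee_pos'],abs(s['joint_velocities']).max())
delta([566,-41,140],down(-100.4))
```

```text
[437.23355278   9.08417909 200.07166104] 0.02874163736493578
cm [ -0.51 -13.8    6.02] deg [ -0.1  -0.  -12.9]
```

Emit:
drive_tool --pt "0.5 -3 1 0 0 -6 4.5" --pt "0 -6.5 2 0 0 -12.9 4.5" --pt "0 -10 4 0 0 -12.9 4.5" --pt "-0.5 -13 6 0 0 -12.9 4.5" --pt "-0.5 -13.8 6 0 0 -12.9 4.5" --pt "-0.5 -13.8 6 0 0 -12.9 4.5" --pt "-0.5 -13.8 6 0 0 -12.9 4.5"

```text
t: 14.75
ee_pos: [566.1, -39.7, 140.9]
orientation: [2.014, -2.411, 0.002]
wrist_force: [-0.1, 1.1, -0.1]
grip_width: 0.526
grasp_force: 0.0
```

Run:
```python
from h import *
from scipy.optimize import least_squares
s=read_state();cal=get_calibration('wrist');im,d=capture('wrist');w=world('wrist',d,cal);cv2.imwrite('pics/w9.png',im)
hsv=cv2.cvtColor(im,cv2.COLOR_BGR2HSV);H=(w-HO)@Rh
m=(cv2.inRange(hsv,(13,110,70),(28,255,255))>0)&(H[...,2]>50)&(H[...,2]<66)&(np.hypot(H[...,0]-34,H[...,1]-1.6)<66)
B=H[m];c=least_squares(lambda c:np.maximum(0,46-np.hypot(*(B[:,:2]-c).T))+np.maximum(0,np.hypot(*(B[:,:2]-c).T)-55),[34,0],loss='soft_l1').x
a=np.degrees(np.arctan2(B[:,1]-c[1],B[:,0]-c[0]))
print('c',c,len(B),'ang',np.percentile(a,[1,99]),'z',np.percentile(B[:,2],[10,50,90]))
fr=B[(a>-5)&(a<25)];rr=np.hypot(*(fr[:,:2]-c).T);print('front n',len(fr),'r',np.percentile(rr,[3,97]) if len(fr) else '')
th=np.radians(8);g=HO+Rh@np.array([*(c+50.5*np.array([np.cos(th),np.sin(th)])),43]);print(g,s['ee_pos'])
delta(g,down(-100.4))
```

```text
c [34.36784714  0.4422707 ] 3157 ang [-177.42243813  177.24579775] z [55.76592481 57.38004752 58.31587642]
front n 273 r [46.1009797  54.46364564]
[566.09766619 -42.38748878  43.        ] [566.06411235 -39.73674817 140.92932017]
cm [ 0.24 -0.05  9.85] deg [-0.1 -0.1  0.1]
```

View pics/w9.png

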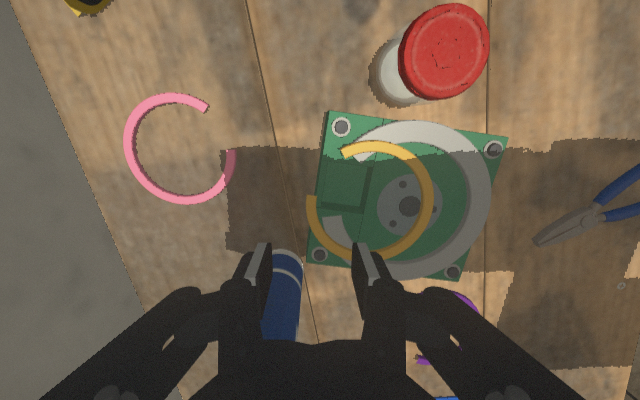

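The two fingers straddle the ring's front, between (265,260) and (360,260), and the can stays clear to the side. Descending and gripping.

Emit:
drive_tool --pt "0.4 0 2 0 0 0 4.5" --pt "0.4 0 4 0 0 0 4.5" --pt "0.4 0 6 0 0 0 4.5" --pt "0.4 0 7.5 0 0 0 4.5" --pt "0.4 0 8.7 0 0 0 4.5" --pt "0.4 0 9.4 0 0 0 4.5" --pt "0.4 0 9.7 0 0 0 4.5" --pt "0.4 0 9.7 0 0 0 4.5" --grip_force 40

```text
t: 15.47
ee_pos: [565.8, -44.7, 44.5]
orientation: [-2.013, 2.411, -0.004]
wrist_force: [-0.5, 0.3, -0.5]
grip_width: 0.525
grasp_force: 0.0
```

Emit:
drive_tool --pt "0 0 0 0 0 0 3" --pt "0 0 0 0 0 0 2" --pt "0 0 0 0 0 0 1" --pt "0 0 0 0 0 0 0.3" --pt "0 0 0 0 0 0 0.3" --pt "0 0 0 0 0 0 0.3" --pt "0 0 0 0 0 0 0.3" --pt "0 0 0 0 0 0 0.3"

```text
t: 16.13
ee_pos: [566.5, -45.2, 44.3]
orientation: [-2.012, 2.411, -0.005]
wrist_force: [1.3, 0.1, 5.4]
grip_width: 0.092
grasp_force: 39.2
```

Emit:
drive_tool --pt "0 0 -0.5 0 0 0 0.3" --pt "0 0 -1.2 0 0 0 0.3" --pt "0 0 -2.2 0 0 0 0.3" --pt "0 0 -4 0 0 0 0.3" --pt "0 0 -6 0 0 0 0.3" --pt "0 0 -8 0 0 0 0.3" --pt "0 0 -10 0 0 0 0.3" --pt "0 0 -12 0 0 0 0.3" --pt "0 0 -12 0 0 0 0.3" --pt "0 0 -12 0 0 0 0.3" --grip_force 70

```text
t: 16.97
ee_pos: [566.4, -45.0, 165.4]
orientation: [-2.012, 2.41, -0.007]
wrist_force: [0.6, -0.1, -1.4]
grip_width: 0.079
grasp_force: 68.3
```

```bash
cat >> h.py <<'E'
def ringtool():
    s=read_state();cal=get_calibration('wrist');im,d=capture('wrist');w=world('wrist',d,cal);hsv=cv2.cvtColor(im,cv2.COLOR_BGR2HSV)
    L=(w-np.array(s['ee_pos']))@rot(s['orientation'])
    m=(cv2.inRange(hsv,(13,110,60),(28,255,255))>0)&(d>0)&(np.abs(L[...,2])<60)&(np.abs(L[...,0])<90)&(L[...,1]>-30)&(L[...,1]<140)
    B=L[m];
    for _ in range(3):
        A=np.c_[B[:,:2],np.ones(len(B))];pl=np.linalg.lstsq(A,B[:,2],rcond=None)[0];e=np.abs(B[:,2]-A@pl);B=B[e<max(4,2*np.median(e))]
    from scipy.optimize import least_squares
    c=least_squares(lambda c:np.maximum(0,46-np.hypot(*(B[:,:2]-c).T))+np.maximum(0,np.hypot(*(B[:,:2]-c).T)-55),[0,50],loss='soft_l1').x
    print('ring in tool',len(B),'plane',np.round(pl,3),'centre',np.round(c,1),'grip',s['grip_width'],s['ee_pos'])
E
python3 - <<'E'
from h import *
ringtool()
delta([500,-250,180],down(-100.4))
E
```

```text
ring in tool 5824 plane [-4.0000e-03  1.2000e-02 -1.2502e+01] centre [-2.3 50.7] grip 0.0794926224079281 [566.37415109 -45.01129182 165.43494019]
cm [21.36  2.81 -1.55] deg [-0.2 -0.1  0.1]
```

The ring is held flat (slope about 0.01), with its centre 51 mm along tool y. Carrying it over the tray.

Run:
```python
from h import *
Rt=down(-100.4);p=np.array([464,-354,0])-Rt@np.array([-2.3,50.7,0]);p[2]=165;print(p)
delta(p,Rt)
```

```text
[ 513.45187954 -365.41453505  165.        ]
cm [ 3.247e+01 -5.700e-01 -2.000e-02] deg [-0.2 -0.1  0.1]
```

Emit:
drive_tool --pt "3 0 -0.5 0 0 0 0.3" --pt "6.5 -0.1 -0.5 0 0 0 0.3" --pt "10 -0.2 -0.5 0 0 0 0.3" --pt "13.5 -0.2 -0.5 0 0 0 0.3" --pt "17 -0.3 -0.5 0 0 0 0.3" --pt "20.5 -0.4 0 0 0 0 0.3" --pt "24 -0.4 0 0 0 0 0.3" --pt "27.5 -0.5 1 0 0 0 0.3" --pt "30.5 -0.6 3 0 0 0 0.3" --pt "32.4 -0.6 6 0 0 0 0.3"

```text
t: 17.85
ee_pos: [513.8, -368.3, 104.5]
orientation: [-2.011, 2.413, -0.008]
wrist_force: [1.0, -0.7, -0.7]
grip_width: 0.076
grasp_force: 68.4
```

Emit:
drive_tool --pt "0 0 0 0 0 0 0.3" --pt "0 0 0 0 0 0 0.3" --pt "0 0 0 0 0 0 0.3"

```text
t: 18.1
ee_pos: [513.9, -364.3, 104.4]
orientation: [-2.013, 2.411, -0.002]
wrist_force: [0.1, 0.2, -0.2]
grip_width: 0.078
grasp_force: 68.4
```

Run:
```python
from h import *
ringtool()
cal=get_calibration('wrist');im,d=capture('wrist');w=world('wrist',d,cal)
t=(w[...,2]>9)&(w[...,2]<20)&(d>0)&(np.abs(w[...,0]-464)<125)&(np.abs(w[...,1]+354)<120);q=w[t][:,:2].astype(np.float32)
print('tray walls',len(q),cv2.minAreaRect(q));f=(w[...,2]<8)&(np.hypot(w[...,0]-464,w[...,1]+354)<50)&(d>0);print('floor',np.median(w[f][:,2]))
Rt=down(-100.4);p=np.array([464,-354,0])-Rt@np.array([-2.3,50.7,0]);p[2]=4;delta(p,Rt)
```

```text
ring in tool 5780 plane [-4.0000e-03  1.5000e-02 -1.2422e+01] centre [-2.3 50.7] grip 0.07832633377487105 [ 513.92769381 -364.25330515  104.4080367 ]
tray walls 2640 ((463.8734436035156, -353.90399169921875), (190.65956115722656, 170.91397094726562), 6.733574867248535)
floor 2.612666869815868
cm [ 0.13  0.13 10.14] deg [-0.2 -0.1  0.2]
```

Emit:
drive_tool --pt "0.1 0.1 2.5 0 0 0 0.3" --pt "0.1 0.1 5 0 0 0 0.3" --pt "0.1 0.1 7.2 0 0 0 0.3" --pt "0.1 0.1 8.8 0 0 0 0.3" --pt "0.1 0.1 9.7 0 0 0 0.3" --pt "0.1 0.1 10.1 0 0 0 0.3" --pt "0.1 0.1 10.1 0 0 0 0.3" --pt "0.1 0.1 10.1 0 0 0 0.3"

```text
t: 18.87
ee_pos: [513.7, -366.0, 4.6]
orientation: [-2.013, 2.411, -0.006]
wrist_force: [0.5, -1.1, -0.1]
grip_width: 0.079
grasp_force: 68.4
```

Emit:
drive_tool --pt "0 0 0 0 0 0 1.2" --pt "0 0 0 0 0 0 2" --pt "0 0 0 0 0 0 3" --pt "0 0 0 0 0 0 3" --pt "0 0 0 0 0 0 3" --pt "0 0 -1 0 0 0 3" --pt "0 0 -3 0 0 0 3" --pt "0 0 -6 0 0 0 3" --pt "0 0 -10 0 0 0 3" --pt "0 0 -14 0 0 0 3"

```text
t: 19.7
ee_pos: [512.2, -365.1, 145.5]
orientation: [-2.013, 2.411, -0.003]
wrist_force: [1.3, -0.9, 0.3]
grip_width: 0.352
grasp_force: 0.0
```

Emit:
drive_tool --pt "0 0 -3 0 0 0 3" --pt "0 0 -4 0 0 0 3" --pt "0 0 -4 0 0 0 3" --pt "0 0 -4 0 0 0 3" --pt "0 0 -4 0 0 0 3"

```text
t: 20.12
ee_pos: [512.3, -365.1, 182.3]
orientation: [-2.013, 2.412, -0.001]
wrist_force: [0.3, 0.2, 0.0]
grip_width: 0.353
grasp_force: 0.0
```

Run:
```python
from h import *
from scipy.optimize import least_squares
s=read_state();print(s['t'],s['ee_pos'],s['grip_width'],s['grasp_force'],s['wrist_force'])
cal=get_calibration('wrist');im,d=capture('wrist');w=world('wrist',d,cal);hsv=cv2.cvtColor(im,cv2.COLOR_BGR2HSV)
m=(cv2.inRange(hsv,(13,110,60),(28,255,255))>0)&(d>0)&(np.hypot(w[...,0]-464,w[...,1]+354)<85)
B=w[m];pl=np.linalg.lstsq(np.c_[B[:,:2],np.ones(len(B))],B[:,2],rcond=None)[0]
c=least_squares(lambda c:np.maximum(0,46-np.hypot(*(B[:,:2]-c).T))+np.maximum(0,np.hypot(*(B[:,:2]-c).T)-55),[464,-354],loss='soft_l1').x
print('ring',c,len(B),'slopes',pl[:2],'z',np.percentile(B[:,2],[10,50,90]))
im,d=capture('top');w=world('top',d);hsv=cv2.cvtColor(im,cv2.COLOR_BGR2HSV)
h=(cv2.inRange(hsv,(2,120,80),(16,255,255))>0)&(np.hypot(w[...,0]-500,w[...,1]-357)<70)&(w[...,2]>15);print('handle',w[h].mean(0))
t=(w[...,2]>195)&(w[...,2]<215)&(np.hypot(w[...,0]-610,w[...,1]-50)<70);print('can',w[t].mean(0))
t=(w[...,2]>80)&(w[...,2]<95)&(np.hypot(w[...,0]-461,w[...,1]+137)<50);print('jar',w[t].mean(0))
```

```text
20.1167 [ 512.26894463 -365.13237645  182.27789245] 0.35273114966962826 0.0 [0.31492408 0.22746482 0.04755837]
ring [ 464.43303033 -354.79333322] 1769 slopes [ 0.00260175 -0.00480231] z [ 8.22645545  9.52319676 10.4978585 ]
handle [500.97250938 355.76539904  26.18824968]
can [620.17767679  46.30107583 204.4074402 ]
jar [ 461.90040607 -137.03480033   85.59581353]
```

The ring lies flat in the middle of the tray, its top at about 9 mm. The pick is on the mat and the can and jar haven't moved, so I'm handing in.

```bash
python3 -c "from rig import close_job; print(close_job())"
```

```text
the job is handed in; nothing more can be done
None
```

The ring was lifted out with the pick and now lies flat in the middle of the steel tray, the pick is back on the blue mat, the can and jar have not moved, the tape measure was not re-measured but the arm stayed away from it, and the job was handed in at about 20 s of the 72 s allowed.

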